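# Set the filter wheel to green and load the dye bottle

## Robot

A 6-joint arm with a two-finger parallel gripper is mounted at the origin on the work surface; the furniture and walls round the work are solid. World frame = base frame: x ahead of the robot, y to its left, z up, the work surface at z = 0. Lengths are in mm, angles in degrees, forces in N, time in s.
With the tool pointing down it reaches from about 250 to 850 mm from the base axis. Payload 12.5 kg.
Tool frame: the origin (TCP) lies on the centre line of the jaws, within the pads' length; the fingertips stand 11 mm ahead of it and the grasp point (between the pads) lies 8 mm behind it; z points along the fingers, y is the line along which they close (so a half turn about z gives the same grasp; the last joint's range is limited). The gripper opens to 93 mm and grips with 3 to 60 N. Pads are 15 mm wide; open, the fingers measure 128 mm over their backs; the gripper's body (75 mm by 188 mm) begins 65 mm behind the grasp point.
Start: joints at [70.611, 20.094, 94.641, -0, 65.266, -4.847], TCP at [138.065, 532.374, 229.633] pointing down, gripper open.
Joint ranges: [-157.81, 157.81], [-45, 120.19], [0.68, 151.7], [-89.99, 269.99], [4.06, 180], [-164.3, 164.3]. Speed limits (degrees/s): [127.2, 127.2, 159.86, 180, 180, 180].

## Interface

Orientations are given as a 3x3 rotation matrix whose columns are the frame's x, y, z axes.
In Python, from cell import monitor, imaging, order gives the robot as it stands.
- The arm moves only by the shell command python3 -m jog 'ROWS' [OPENING] [FORCE]. ROWS is a JSON object of lists of equal length, an entry for each row: "travel": the shift along the world's x, y, z in cm, a list of three; "angular": the turn, a rotation vector about the world's x, y, z in rad, a list of three. In form: {"travel": [[dx, dy, dz], ...], "angular": [[ax, ay, az], ...]}. A call has 1 to 20 rows; each row is the pose to reach, as a shift and turn from the pose commanded when the call began; what a row does not reach only later rows make up. A row lasts 1/8 s, in which the tool goes at most 62.5 mm and 10.7 degrees, less where a joint would pass 70% of its speed; a pose out of reach is approached as far as the arm can. A call with a gripper value outside its range is refused whole. OPENING is the gripper's target within -1 to 1 (fully open at 1, half-way at 0, shut at -1), set as the call begins (- or left out, the last holds). The fingers move at their own pace and stop on an object; FORCE is the grip in N (left out, the last holds). Time passes only in rows, so rows that repeat a pose let the fingers close. It gives the time, the measured TCP pose, the force, the opening and the grip force at its end, in the units of the state.
- monitor.sense(): the state, without advancing time (a new reading comes with each control period).
- imaging.snapshot(name): name is "scene" or "top" or "wrist"; returns a dict with "color" (384x512x3 uint8, red, green, blue), "K" (3x3 intrinsics, pixels), "cam_to_world" (4x4, takes a point from camera to world coordinates). Camera axes: x right, y up, looking along -z (the intrinsics and any distortion apply to the point x, -y, -z); pixel columns grow to the right and rows downward; lengths in mm; the calibration is good to about 2 mm. A picture is of the moment at which its call begins. There is no depth.
- order.close_job(): hands the job in; it is judged then, once.
The state is a dict: "time_s": time; "joint_pos": joint angles; "joint_velocities": joint speeds; "joint_torque": joint torques, N m; "ee_pos": TCP position; "orientation": TCP orientation; "contact_force": force on the tool from outside, world axes, zero at the start; "torque": the same for the moment, N m; "gripper_width": finger opening in mm; "grip_force": force on a finger pad.
Only numpy, scipy, OpenCV 4.12 (cv2) and the standard library are available. Lean on these libraries where they do the work, as an engineer would, in place of code of your own. Each camera call takes 0.05 s, during which the arm holds its last target. There are 200 camera calls.

## Task

Turn the colour-filter wheel by pressing a fingertip lightly on its rim and stroking it round (6 to 8 N turns it; never press or push it with more than 12 N) until the green sector fills the round window in the bridge. Then set the brown dropper bottle upright in the black collar over that window, standing fully down on the bridge, without pushing down hard on it, and let go. Green must still fill the window at the end, and the white hexagonal dish and the blue cap must be left where they are.

Things in the scene. Friction and masses are not known exactly. Their poses are not given: they have to be found in the camera images.
- stand: Stand fixed to the bench; origin on the bench on the wheel's axis, x level towards the window, z up. Round grey foot 188 mm across, 10 mm high; pillar 22 x 62 mm, 58 mm high, centred 99 mm out on +x; level aluminium bridge 56 mm wide, 20 to 110 mm out on +x, underside 52 mm, top 58 mm above the bench. Elsewhere the wheel's face is open from above.
- wheel: Level disc 164 mm across, 6 mm thick; six 60-degree sectors 16 to 64 mm from the axis (anticlockwise from above: green, blue, violet, red, orange, yellow), black rubber rim outside; hub cap 20 mm across, 4 mm proud. All the face may be touched. Turns endlessly both ways, stays where left. Origin on the bench on the axis, x to the middle of green.
- wheel_axis (a point): On the wheel's axis at the NOMINAL height of its face, 40 mm over the bench. The real height is not measured: the face lies 8 mm below to 8 mm above this, different each time; find it by touch. The disc yields straight down on a spring: first give at about 1 N, then 3.5 N per mm, stop after 10 mm.
- green_mid (a point): Turns with the wheel: middle of the green sector, 45 mm from the axis, given at the NOMINAL face height (40 mm) whatever the real one. It must come straight under the window. The wheel's friction is 0.12 N m: a fingertip 60 mm from the axis needs up to about 4 N of pressure to drag it, less slips; a steady 6 to 8 N is sure.
- window (a point): Centre of the round window (20 mm hole) on the bridge's top face, 58 mm above the bench, 45 mm out from the wheel's axis. Round it a fixed black upright collar: inner diameter 31 mm, outer 39 mm, 14 mm high (rim 72 mm above the bench). z up, x away from the wheel's axis.
- bottle_mid (a point): Middle (44 mm above its foot) of the brown dropper bottle, about 60 g, standing loose on the bench; round body 27 mm in diameter up to 56 mm above its foot, then a black cap 21 mm in diameter up to 71 mm, then a rubber bulb 10 mm in diameter up to 88 mm. z up along the bottle.
- bottle_foot (a point): Centre of the brown bottle's underside, 44 mm below its middle.
- bottle: The brown dropper bottle as a whole; origin at the centre of its underside, z up.
- dish: Loose white hexagonal weighing dish, 87 x 99 x 24 mm, a bystander; origin at the centre of its underside.
- cap_blue: Loose blue screw cap, 38 mm across, 13 mm high, a bystander; origin at the centre of its underside.
Mind the look-alikes: they are no part of the job. Several things look just like the bottle: the one meant starts nearest to the robot's base.

How it is judged (in metres and radians):
On the way, in this order (a step that is already met when the one before it is completed fails the run):
1. the green sector fills the window while the bottle is still away from the collar (horizontal distance between green_mid and window below 0.009 m and horizontal distance between bottle_foot and window above 0.05 m), for 0.3 s.
2. the bottle stands down in the collar (horizontal distance between bottle_foot and window below 0.005 m and z of bottle_foot in the frame of window below 0.003 m), for 0.2 s.
At the end, for the whole second after the job is handed in: The middle of the green sector is within 9 mm (about 11 degrees of wheel) of the window's centre, so that green fills the window; the bottle stands in the collar, its foot within 5 mm of the window's centre sideways and within 3 mm of the bridge's top, upright within 0.1 rad, at rest and released (all of step 2 and horizontal distance between green_mid and window below 0.009 m and z of bottle_foot in the frame of window above -0.004 m and angle between bottle_mid's own z axis and vertical below 0.1 rad and linear speed of bottle below 0.02 m/s); the robot touches nothing.
It fails at once if the wheel is pressed or pushed with more than 12 N (contact force between anything else and wheel above 12 N).
It fails at once if the bottle is forced down or dropped on the stand with more than 25 N (contact force between bottle and stand above 25 N).
It fails at once if the dish is shifted by more than 30 mm (distance of dish from where it was at the start of the episode above 0.03 m).
It fails at once if the blue cap is shifted by more than 30 mm (distance of cap_blue from where it was at the start of the episode above 0.03 m).
It also fails if it takes over 67 s, if anything falls off the work surface, if the arm or the gripper's body presses on something with over 40 N, if the wrist force passes 120 N, or if a joint passes its speed limit or range.

## Working session

There is one attempt and no reset: what is moved stays moved. The work goes in short steps, Python scripts to look and compute and a shell command to move; the robot and the scene stay as the last step left them, time stands still between calls to the robot, and variables do not carry over. Pictures are saved under pics/ and viewed, at most 11 in all, crops included, and the job is handed in when it is done.

```bash
ls; mkdir -p pics
python3 - <<'E'
from cell import monitor, imaging
import cv2, numpy as np
s=monitor.sense(); print({k:np.round(v,2).tolist() for k,v in s.items()})
ims=[]
for n in ["scene","top","wrist"]:
    d=imaging.snapshot(n); np.savez(f"pics/{n}0.npz",**d); cv2.imwrite(f"pics/{n}0.png",d["color"][:,:,::-1]); print(n,d.keys(),np.round(d["K"],1).tolist(),np.round(d["cam_to_world"],2).tolist())
E
```

```text
pics
{'time_s': 0.0, 'joint_pos': [70.61, 20.12, 94.68, 0.0, 65.26, -4.85], 'joint_velocities': [0.01, -0.0, -0.01, -0.1, -0.07, -0.09], 'joint_torque': [0.0, -49.73, -28.52, 0.07, 0.03, -0.0], 'ee_pos': [137.97, 532.08, 229.11], 'orientation': [[-0.97, 0.25, -0.0], [0.25, 0.97, -0.0], [0.0, -0.0, -1.0]], 'contact_force': [0.65, -0.49, -0.06], 'torque': [-0.05, -0.02, 0.04], 'grip_force': 0.0, 'gripper_width': 93.04}
scene dict_keys(['color', 'K', 'cam_to_world']) [[429.4, 0.0, 258.0], [0.0, 429.4, 192.7], [0.0, 0.0, 1.0]] [[-0.57, 0.41, -0.71, -512.06], [-0.82, -0.26, 0.5, 604.08], [0.02, 0.87, 0.49, 680.29], [0.0, 0.0, 0.0, 1.0]]
top dict_keys(['color', 'K', 'cam_to_world']) [[351.2, 0.0, 252.8], [0.0, 351.2, 195.1], [0.0, 0.0, 1.0]] [[-0.0, 1.0, -0.08, 317.04], [-1.0, -0.0, -0.01, -42.49], [-0.01, 0.08, 1.0, 1112.7], [0.0, 0.0, 0.0, 1.0]]
wrist dict_keys(['color', 'K', 'cam_to_world']) [[334.3, 0.0, 253.6], [0.0, 334.3, 196.7], [0.0, 0.0, 1.0]] [[0.25, -0.93, -0.26, 67.72], [0.97, 0.24, 0.07, 551.9], [-0.0, -0.27, 0.96, 384.2], [0.0, 0.0, 0.0, 1.0]]
```

View pics/top0.png

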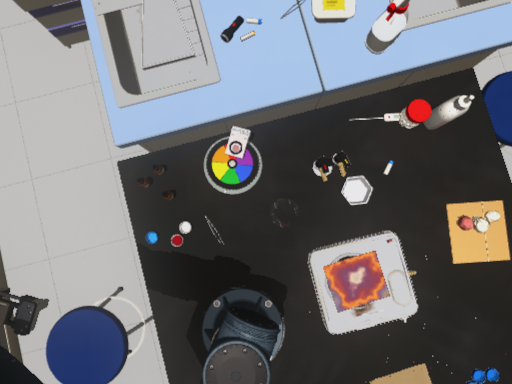

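View pics/scene0.png

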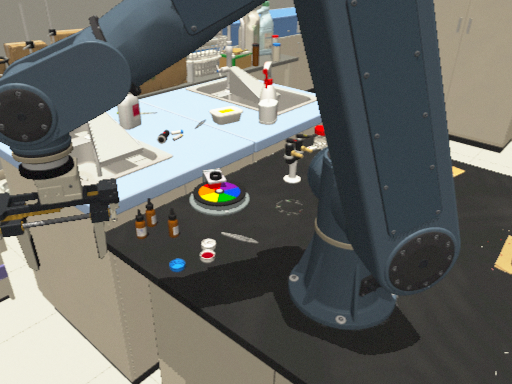

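Top view: three brown bottles at about (145,183), (160,170) and (169,195). The wheel is at (232,164), with its bridge and window up at (236,147). The dish is at (356,190) and the blue cap at (152,237). The robot base is below, so (169,195) looks nearest.

```bash
cat > h.py <<'E'
import numpy as np, cv2
from cell import monitor, imaging
def snap(n,tag=None):
    d=imaging.snapshot(n)
    if tag: cv2.imwrite(f"pics/{tag}.png",d["color"][:,:,::-1])
    return d
def load(n): return dict(np.load(f"pics/{n}.npz"))
def ray(d,px):
    K,T=d["K"],d["cam_to_world"]
    c=np.array([(px[0]-K[0,2])/K[0,0],-(px[1]-K[1,2])/K[1,1],-1.])
    return T[:3,3],T[:3,:3]@c
def plane(d,px,z):
    o,v=ray(d,px); return o+v*(z-o[2])/v[2]
def proj(d,P):
    T=d["cam_to_world"];c=T[:3,:3].T@(np.asarray(P,float)-T[:3,3]);c/=-c[2]
    return np.array([d["K"][0,0]*c[0]+d["K"][0,2],-d["K"][1,1]*c[1]+d["K"][1,2]])
def hsv(d): return cv2.cvtColor(d["color"],cv2.COLOR_RGB2HSV)
def blobs(m,amin=8):
    n,l,s,c=cv2.connectedComponentsWithStats(m.astype(np.uint8))
    return [(c[i],s[i]) for i in range(1,n) if s[i,4]>=amin]
E
python3 - <<'E'
from h import *
d=load("top0"); H=hsv(d); h,s,v=[H[:,:,i].astype(int) for i in range(3)]
roi=np.zeros(h.shape,bool); roi[125:205,195:270]=1
for n,lo,hi in [("orange",8,20),("yellow",22,34),("green",45,75),("blue",105,125),("violet",126,155),("red",-1,6)]:
    for c,st in blobs(roi&(h>=lo)&(h<=hi)&(s>130)&(v>80),15): print(n,c.round(1),st.tolist(),plane(d,c,40).round(1))
roi=np.zeros(h.shape,bool); roi[160:250,125:200]=1
for c,st in blobs(roi&(h<22)&(s>90)&(v>35),5): print("brown/red",c.round(1),st.tolist(),plane(d,c,50).round(1))
for c,st in blobs(roi&(h>95)&(h<120)&(s>130)&(v>80),5): print("bluecap",c.round(1),plane(d,c,13).round(1))
for c,st in blobs((v>150)&(s<60),60):
    if 120<c[1]<210: print("white",c.round(1),st.tolist(),plane(d,c,58).round(1))
print("dish",plane(d,(356,190),12).round(0),"foot edges",[plane(d,p,10).round(0) for p in [(204,164),(261,164),(232,193)]])
print("counter edges z=0",[plane(d,p,0).round(0) for p in [(120,157),(320,112)]],"top z=0", plane(d,(120,143),0).round(0))
c=cv2.resize(d["color"][120:250,120:285],None,fx=4.8,fy=4.6,interpolation=cv2.INTER_CUBIC); cv2.imwrite("pics/c1.png",c[:,:,::-1])
E
```

```text
orange [220.5 155. ] [212, 145, 18, 18, 197] [532.7  67.7  40. ]
yellow [219.1 168.7] [211, 161, 18, 19, 221] [490.1  71.8  40. ]
green [230.2 177.1] [220, 168, 21, 17, 212] [463.8  37.1  40. ]
blue [243.2 171.5] [235, 164, 18, 19, 213] [481.2  -2.7  40. ]
violet [245.4 159.2] [236, 149, 17, 17, 160] [519.4  -9.6  40. ]
red [231.8 157. ] [229, 155, 7, 5, 18] [526.5  32.5  40. ]
brown/red [158. 170.] [154, 166, 7, 7, 22] [484.5 257.8  50. ]
brown/red [143.6 182.7] [139, 179, 8, 7, 27] [445.7 301.3  50. ]
brown/red [167.6 195.6] [163, 191, 8, 9, 34] [405.8 227.   50. ]
brown/red [172.6 242. ] [172, 240, 3, 5, 5] [265.8 208.9  50. ]
brown/red [178.  244.8] [176, 244, 5, 2, 5] [257.4 192.5  50. ]
bluecap [151.4 237.1] [279.  284.2  13. ]
white [ 67.2 193.9] [0, 0, 322, 384, 37880] [410.7 529.9  58. ]
white [237.9 139.6] [225, 126, 25, 33, 400] [577.  13.  58.]
white [507.5 158.5] [501, 146, 11, 36, 224] [ 516.7 -801.8   58. ]
white [233.3 183.8] [205, 164, 57, 30, 218] [440.8  26.4  58. ]
white [355.6 189.8] [341, 176, 32, 29, 598] [ 422.2 -342.    58. ]
dish [ 426. -356.   12.] foot edges [array([510., 123.,  10.]), array([510., -58.,  10.]), array([417.,  33.,  10.])]
counter edges z=0 [array([535., 396.,   0.]), array([ 681., -250.,    0.])] top z=0 [581. 397.   0.]
```

View pics/c1.png

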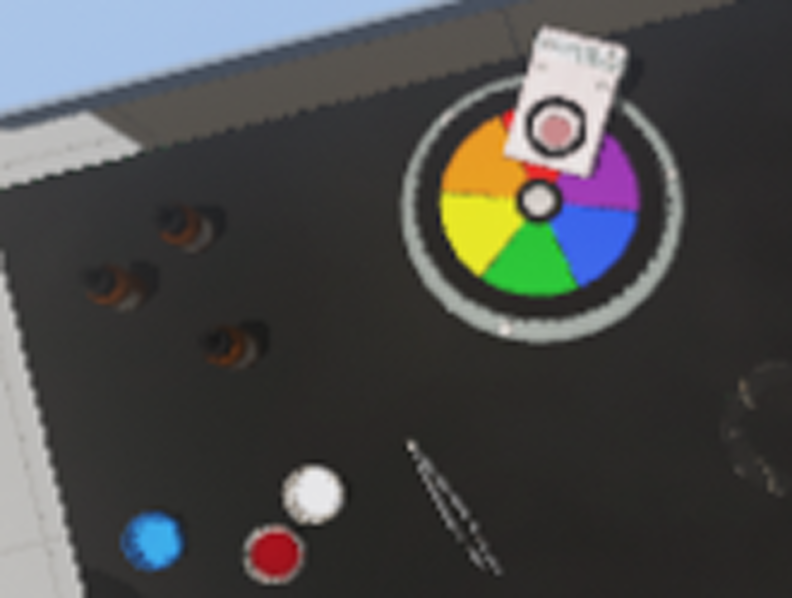

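Choosing the bottle: the candidates are (143.6,182.7) at (446,301) mm, (158,170) at (485,258) mm and (167.6,195.6) at (406,227) mm. Their distances from the base are 538, 549 and 465 mm, so (167.6,195.6) is the one; the crop shows all three alike. Wheel first: I'll go above it and look.

```bash
python3 -m jog '{"travel":[[33,-50,3],[33,-50,3],[33,-50,3],[33,-50,3],[33,-50,3],[33,-50,3],[33,-50,3],[33,-50,3],[33,-50,3],[33,-50,3],[33,-50,3],[33,-50,3],[33,-50,3]],"angular":[[0,0,0.47],[0,0,0.47],[0,0,0.47],[0,0,0.47],[0,0,0.47],[0,0,0.47],[0,0,0.47],[0,0,0.47],[0,0,0.47],[0,0,0.47],[0,0,0.47],[0,0,0.47],[0,0,0.47]]}' -1 5
python3 - <<'E'
from h import *
d=snap("wrist","w1"); np.savez("pics/w1.npz",**d)
print(monitor.sense()["joint_pos"])
E
```

```text
time_s: 1.78
ee_pos: [467.5, 33.3, 259.6]
orientation: [[-0.976, -0.216, -0.0], [-0.216, 0.976, 0.0], [0.0, 0.0, -1.0]]
contact_force: [-0.1, 0.0, 0.5]
gripper_width: 0.6
grip_force: 0.0
[-1.62165651e+00  9.65850955e+00  1.03986430e+02  5.38068957e-03
  6.63595123e+01 -1.04095623e+02]
```

View pics/w1.png

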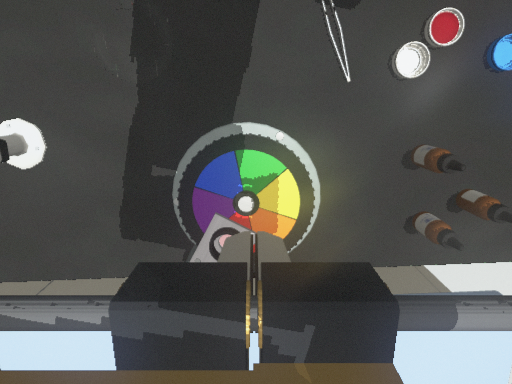

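Wrist view: the hub is at (246,204), green at the top (262,163), and the bridge window at (226,242), partly hidden by the finger. The bottles are at (432,157), (485,205) and (437,230); the first is nearest the base.

```bash
cat >> h.py <<'E'
def tri(a,pa,b,pb):
    A=[];y=[]
    for d,p in((a,pa),(b,pb)):
        o,v=ray(d,p);v=v/np.linalg.norm(v);M=np.eye(3)-np.outer(v,v);A.append(M);y.append(M@o)
    return np.linalg.lstsq(np.vstack(A),np.hstack(y),rcond=None)[0]
def ell(m):
    c=max(cv2.findContours(m.astype(np.uint8),cv2.RETR_EXTERNAL,cv2.CHAIN_APPROX_NONE)[0],key=cv2.contourArea)
    return cv2.fitEllipse(cv2.convexHull(c))
E
python3 - <<'E'
from h import *
t=load("top0"); w=load("w1")
H=hsv(t);sv=H[:,:,1].astype(int),H[:,:,2].astype(int)
# colour disc (sectors) ellipse in wrist view
for n,d,r,hub in (("top",t,(120,205,195,270),(232.5,163.5)),("w",w,(115,265,165,330),(246,204))):
    H=hsv(d); m=np.zeros(H.shape[:2],bool); m[r[0]:r[1],r[2]:r[3]]=1
    hm=m&(H[:,:,1]<70)&(H[:,:,2]>120)
    b=min(blobs(hm,6),key=lambda b:np.hypot(*(b[0]-hub))); print(n,"hub",b[0].round(1),b[1][4],plane(d,b[0],44).round(1))
    if n=="top": ht=b[0]
    else: hw=b[0]
    for nm,lo,hi in [("orange",8,20),("yellow",22,34),("green",45,75),("blue",105,125),("violet",126,155)]:
        q=max(blobs(m&(H[:,:,0]>=lo)&(H[:,:,0]<=hi)&(H[:,:,1]>130)&(H[:,:,2]>60),15),key=lambda b:b[1][4])
        P=plane(d,q[0],40); v=P-plane(d,b[0],40); print(nm,q[0].round(1),v[:2].round(1),np.degrees(np.arctan2(v[1],v[0])).round(1))
print("tri hub",tri(t,ht,w,hw).round(1))
# window hole (pinkish) in top
h=hsv(t).astype(int); print(h[140:156,228:244,1]); print(h[140:156,228:244,2])
E
```

```text
top hub [231.8 163.2] 32 [506.2  32.4  44. ]
orange [220.5 155. ] [25.8 35. ] 53.6
yellow [219.1 168.7] [-16.8  39.1] 113.2
green [230.2 177.1] [-43.1   4.5] 174.1
blue [243.2 171.5] [-25.7 -35.3] -126.1
violet [245.4 159.2] [ 12.5 -42.3] -73.6
w hub [245.5 203.6] 210 [507.4  33.3  44. ]
orange [271.1 222.6] [16.5 34.7] 64.5
yellow [280.6 197.8] [-15.7  38.4] 112.3
green [257.5 167. ] [-45.3   4.3] 174.6
blue [221. 176.] [-26.2 -34.2] -127.4
violet [204.6 206.8] [ 14.1 -46. ] -73.0
tri hub [505.2  32.5  50.7]
[[ 16  14  10   8   9  14  12  14  14  13  13  10   9  10  11  10]
 [ 15  11   9  13  13  14  14  13  12  15  17  14  14  10  10  11]
 [ 15   9  13  12  11  14  13  13  12   8   9  13  16  15  11  11]
 [ 15  14  15   7  10  15  16  16  15  16  17  13  13  17  13  10]
 [ 11  14  16  14  16  14  15  18  14  14  17  15  13  15  15  10]
 [  8  12  10  16  15  20  37  55  40  28  17  16  15  18  13   9]
 [  8  13  12  15  17  46  74  78  79  79  36  15  14  16  13   9]
 [  8  15   9  15  24  65  80  80  79  80  65  21  16  14  15   9]
 [  7  14  14  15  28  69  79  80  79  79  76  25
[... 860 characters left out ...]
 202 222 196 132  86 210 232]
 [232 138  44 208 220 200 199 200 201 187 200 228 180  93 209 232]
 [232 139  56 209 204 197 201 201 200 201 197 223 161  71 209 232]
 [232 146  73 211 202 197 200 201 201 200 199 217 140  55 208 231]
 [232 159  78 183 202 201 200 201 200 201 201 196 124  53 208 231]
 [232 201 104  98 157 195 198 200 198 205 192 132  70  67 210 230]
 [232 232 149  64  77 151 183 187 175 188 140  66  49 151 222 231]
 [232 232 199 118  58  50 131 137 114 109  82  76 146 221 232 224]
 [230 232 232 199 136  73  56  61  61  76 138 174 224 232 231 190]
 [217 211 219 224 211 174 162 162 162 175 223 231 232 232 231 161]
 [189 182 208 205 218 210 219 230 232 232 232 232 232 232 225 150]]
```

```bash
cat > ok.py <<'E'
import sys; from cell import monitor
f=monitor.sense(); print("z",round(f["ee_pos"][2],2),"F",[round(x,1) for x in f["contact_force"]]); sys.exit(abs(f["contact_force"][2])>float(sys.argv[1]))
E
python3 -m jog '{"travel":[[5.6,6.2,-3],[5.6,6.2,-8],[5.6,6.2,-13],[5.6,6.2,-17],[5.6,6.2,-19.5],[5.6,6.2,-19.5],[5.6,6.2,-19.5]],"angular":[[0,0,0],[0,0,0],[0,0,0],[0,0,0],[0,0,0],[0,0,0],[0,0,0]]}'; python3 ok.py 2
```

```text
time_s: 2.7
ee_pos: [524.5, 94.8, 65.8]
orientation: [[-0.977, -0.215, 0.001], [-0.215, 0.977, 0.0], [-0.001, -0.0, -1.0]]
contact_force: [0.2, 0.2, 0.1]
gripper_width: 0.6
grip_force: 0.0
z 65.76 F [np.float64(0.2), np.float64(0.2), np.float64(0.1)]False
```

```bash
sed -i 's/sys.exit(\(.*\))$/sys.exit(int(\1))/; s/round(x,1)/round(float(x),1)/' ok.py
D(){ python3 ok.py 1.5; }
python3 -m jog '{"travel":[[0,0,-0.3],[0,0,-0.6],[0,0,-0.6],[0,0,-0.6]],"angular":[[0,0,0],[0,0,0],[0,0,0],[0,0,0]]}' >/dev/null; D &&
python3 -m jog '{"travel":[[0,0,-0.15],[0,0,-0.15],[0,0,-0.15]],"angular":[[0,0,0],[0,0,0],[0,0,0]]}' >/dev/null && D &&
python3 -m jog '{"travel":[[0,0,-0.15],[0,0,-0.15],[0,0,-0.15]],"angular":[[0,0,0],[0,0,0],[0,0,0]]}' >/dev/null && D &&
python3 -m jog '{"travel":[[0,0,-0.15],[0,0,-0.15],[0,0,-0.15]],"angular":[[0,0,0],[0,0,0],[0,0,0]]}' >/dev/null && D &&
python3 -m jog '{"travel":[[0,0,-0.15],[0,0,-0.15],[0,0,-0.15]],"angular":[[0,0,0],[0,0,0],[0,0,0]]}' >/dev/null && D &&
python3 -m jog '{"travel":[[0,0,-0.15],[0,0,-0.15],[0,0,-0.15]],"angular":[[0,0,0],[0,0,0],[0,0,0]]}' >/dev/null && D &&
python3 -m jog '{"travel":[[0,0,-0.15],[0,0,-0.15],[0,0,-0.15]],"angular":[[0,0,0],[0,0,0],[0,0,0]]}' >/dev/null && D &&
python3 -m jog '{"travel":[[0,0,-0.15],[0,0,-0.15],[0,0,-0.15]],"angular":[[0,0,0],[0,0,0],[0,0,0]]}' >/dev/null && D &&
python3 -m jog '{"travel":[[0,0,-0.15],[0,0,-0.15],[0,0,-0.15]],"angular":[[0,0,0],[0,0,0],[0,0,0]]}' >/dev/null && D &&
python3 -m jog '{"travel":[[0,0,-0.15],[0,0,-0.15],[0,0,-0.15]],"angular":[[0,0,0],[0,0,0],[0,0,0]]}' >/dev/null && D
```

```text
z 58.74 F [-0.4, 0.5, 1.2]
z 57.12 F [-0.7, 0.6, 0.9]
z 55.64 F [0.1, 0.3, 0.0]
z 54.11 F [-0.3, -0.1, -0.2]
z 52.62 F [-0.8, 0.6, -0.1]
z 51.11 F [0.1, -0.4, 0.9]
z 49.62 F [-0.3, 0.2, -0.6]
z 48.1 F [-0.8, -0.6, -0.2]
z 46.61 F [0.3, 0.3, 0.2]
z 45.11 F [-0.7, -0.6, -0.7]
```

```bash
D(){ python3 ok.py 2.5; }
python3 -m jog '{"travel":[[0,0,-0.1],[0,0,-0.1],[0,0,-0.1]],"angular":[[0,0,0],[0,0,0],[0,0,0]]}' >/dev/null && D &&
python3 -m jog '{"travel":[[0,0,-0.1],[0,0,-0.1],[0,0,-0.1]],"angular":[[0,0,0],[0,0,0],[0,0,0]]}' >/dev/null && D &&
python3 -m jog '{"travel":[[0,0,-0.1],[0,0,-0.1],[0,0,-0.1]],"angular":[[0,0,0],[0,0,0],[0,0,0]]}' >/dev/null && D &&
python3 -m jog '{"travel":[[0,0,-0.1],[0,0,-0.1],[0,0,-0.1]],"angular":[[0,0,0],[0,0,0],[0,0,0]]}' >/dev/null && D
```

```text
z 44.16 F [0.5, -0.6, -0.6]
z 43.26 F [-0.6, 1.7, 3.6]
```

```bash
python3 -m jog '{"travel":[[0,0,-0.05],[0,0,-0.09],[0,0,-0.09]],"angular":[[0,0,0],[0,0,0],[0,0,0]]}' >/dev/null; python3 ok.py 9 &&
python3 -m jog '{"travel":[[-0.46,0.11,0],[-0.91,0.18,0],[-1.36,0.22,0],[-1.81,0.23,0],[-2.27,0.20,0]],"angular":[[0,0,0],[0,0,0],[0,0,0],[0,0,0],[0,0,0]]}'; python3 ok.py 9
```

```text
z 42.38 F [0.8, 2.7, 4.8]
time_s: 8.32
ee_pos: [501.1, 96.4, 42.3]
orientation: [[-0.977, -0.215, 0.0], [-0.215, 0.977, -0.0], [-0.0, -0.0, -1.0]]
contact_force: [2.0, -0.2, 5.0]
gripper_width: 0.4
grip_force: 2.0
z 42.26 F [2.0, -0.2, 5.0]
```

```bash
python3 -m jog '{"travel":[[-0.45,-0.06,-0.04],[-0.89,-0.14,-0.04],[-1.33,-0.26,-0.04],[-1.76,-0.41,-0.04],[-2.17,-0.58,-0.04],[-2.58,-0.79,-0.04],[-2.96,-1.02,-0.04],[-3.34,-1.28,-0.04],[-3.69,-1.56,-0.04],[-4.02,-1.87,-0.04]],"angular":[[0,0,0],[0,0,0],[0,0,0],[0,0,0],[0,0,0],[0,0,0],[0,0,0],[0,0,0],[0,0,0],[0,0,0]]}'; python3 ok.py 9
python3 - <<'E'
from h import *
d=snap("top"); H=hsv(d); r=(120,205,195,270); m=np.zeros(H.shape[:2],bool); m[r[0]:r[1],r[2]:r[3]]=1
for nm,lo,hi in [("orange",8,20),("yellow",22,34),("green",45,75),("blue",105,125),("violet",126,155)]:
    for q in blobs(m&(H[:,:,0]>=lo)&(H[:,:,0]<=hi)&(H[:,:,1]>130)&(H[:,:,2]>60),15):
        P=plane(d,q[0],34)[:2]-(507,32.5); print(nm,q[1][4],P.round(1),np.degrees(np.arctan2(P[1],P[0])).round(1))
E
```

```text
time_s: 9.57
ee_pos: [460.8, 77.5, 41.8]
orientation: [[-0.977, -0.214, -0.0], [-0.214, 0.977, 0.0], [0.0, 0.0, -1.0]]
contact_force: [0.3, 2.1, 5.8]
gripper_width: 0.3
grip_force: 2.5
z 41.8 F [0.3, 2.1, 5.8]
yellow 23 [-57.4  -8.6] -171.5
green 26 [-21.8 -52.7] -112.5
blue 126 [ 15.1 -50.1] -73.2
```

```bash
python3 -m jog '{"travel":[[-0.45,-0.50,-0.02],[-0.85,-1.05,-0.02],[-1.19,-1.64,-0.02],[-1.47,-2.26,-0.02],[-1.68,-2.91,-0.02],[-1.82,-3.57,-0.02],[-1.89,-4.24,-0.02],[-1.89,-4.92,-0.02],[-1.82,-5.60,-0.02],[-1.68,-6.26,-0.02]],"angular":[[0,0,0],[0,0,0],[0,0,0],[0,0,0],[0,0,0],[0,0,0],[0,0,0],[0,0,0],[0,0,0],[0,0,0]]}'; python3 ok.py 9
```

```text
time_s: 10.88
ee_pos: [443.6, 14.9, 41.5]
orientation: [[-0.977, -0.214, -0.002], [-0.214, 0.977, 0.0], [0.001, 0.001, -1.0]]
contact_force: [-1.0, 2.0, 6.0]
gripper_width: 0.5
grip_force: 2.7
z 41.46 F [-1.0, 2.0, 6.0]
```

```bash
python3 -m jog '{"travel":[[0.21,-0.65,0],[0.49,-1.27,0],[0.82,-1.85,0],[1.22,-2.40,0],[1.68,-2.91,0],[2.18,-3.36,0],[2.73,-3.76,0],[2.73,-3.76,0]],"angular":[[0,0,0],[0,0,0],[0,0,0],[0,0,0],[0,0,0],[0,0,0],[0,0,0],[0,0,0]]}'; python3 ok.py 9
cat > look.py <<'E'
from h import *
d=snap("top"); H=hsv(d); r=(120,205,195,270); m=np.zeros(H.shape[:2],bool); m[r[0]:r[1],r[2]:r[3]]=1
for nm,lo,hi in [("orange",8,20),("yellow",22,34),("green",45,75),("blue",105,125),("violet",126,155)]:
    for q in blobs(m&(H[:,:,0]>=lo)&(H[:,:,0]<=hi)&(H[:,:,1]>100)&(H[:,:,2]>60),8):
        P=plane(d,q[0],33)[:2]-(507,32.5); print(nm,q[1][4],P.round(1),np.degrees(np.arctan2(P[1],P[0])).round(1))
np.savez("pics/last.npz",**d)
cv2.imwrite("pics/last.png",cv2.resize(d["color"][120:210,190:280],None,fx=6,fy=6)[:,:,::-1])
E
python3 look.py
```

```text
time_s: 11.88
ee_pos: [471.1, -22.8, 41.4]
orientation: [[-0.977, -0.214, -0.002], [-0.214, 0.977, 0.0], [0.002, 0.0, -1.0]]
contact_force: [-0.9, 0.1, 5.2]
gripper_width: 0.4
grip_force: 2.9
z 41.38 F [-0.9, 0.1, 5.2]
violet 19 [20.3 58.4] 70.8
```

```bash
python3 -m jog '{"travel":[[0,0,2],[0,0,6],[1,-4,11],[3,-9,16],[3,-9,16],[3,-9,16],[3,-9,16]],"angular":[[0,0,0],[0,0,0],[0,0,0],[0,0,0],[0,0,0],[0,0,0],[0,0,0]]}'
python3 - <<'E'
from h import *
d=snap("wrist","w2"); np.savez("pics/w2.npz",**d); print(proj(d,(507,32.5,36)),proj(d,(551,21,58)))
E
python3 look.py
```

```text
time_s: 12.8
ee_pos: [500.4, -111.4, 199.9]
orientation: [[-0.977, -0.215, -0.003], [-0.215, 0.977, 0.001], [0.003, 0.002, -1.0]]
contact_force: [-0.2, -0.1, 0.2]
gripper_width: 0.7
grip_force: 0.0
[390.55966911 217.21731319] [373.84909576 263.86028751]
orange 136 [-36.4 -11. ] -163.1
yellow 45 [  2.3 -23.9] -84.6
green 21 [ 17.1 -12.4] -35.9
blue 137 [36.1 28.3] 38.1
violet 216 [ 2.7 43.5] 86.5
```

View pics/w2.png

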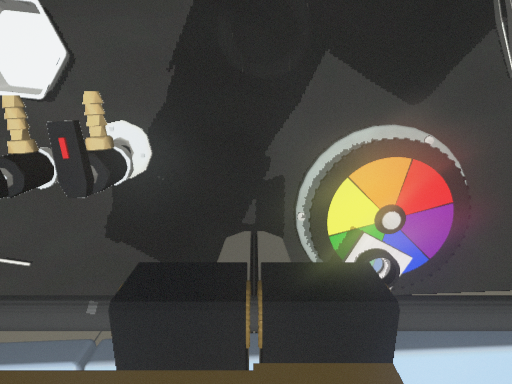

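The window shows the green/blue neighbourhood at (376,266), with green mostly to the left at (350,240). The fully visible sectors, orange (388,178), red (427,185) and violet (432,222), give the angle.

```bash
cat > ang.py <<'E'
from h import *
import sys
d=dict(np.load(sys.argv[1])); H=hsv(d); r=[int(x) for x in sys.argv[2].split(",")]; zf=32.5
m=np.zeros(H.shape[:2],bool); m[r[0]:r[1],r[2]:r[3]]=1
for nm,lo,hi,o in [("red",0,6,180),("orange",10,20,240),("yellow",22,34,300),("green",45,75,0),("blue",105,125,60),("violet",126,155,120)]:
    q=[b for b in blobs(m&(H[:,:,0]>=lo)&(H[:,:,0]<=hi)&(H[:,:,1]>110)&(H[:,:,2]>60),8)]
    if not q: continue
    q=max(q,key=lambda b:b[1][4]); P=plane(d,q[0],zf)[:2]-(507,32.5); a=np.degrees(np.arctan2(P[1],P[0]))
    print(nm,q[1][4],"r",np.hypot(*P).round(1),"green at",((a-o+180)%360-180).round(1))
E
python3 ang.py pics/w2.npz 130,290,310,470
python3 - <<'E'
from h import *
t=load("top0"); H=hsv(t).astype(int); m=np.zeros(H.shape[:2],bool); m[143:153,231:241]=1
c=blobs(m&(H[:,:,1]>40),20)[0][0]; P=plane(t,c,50); print("hole",c,P.round(1),plane(t,c,58).round(1))
m[:]=0; m[138:158,226:246]=1
for c,s in blobs(m&(H[:,:,2]<110),20): print("collar",c,s,plane(t,(s[0]+s[2]/2-.5,s[1]+s[3]/2-.5),72).round(1))
E
```

```text
red 1832 r 41.7 green at -31.6
orange 2059 r 40.1 green at -31.9
yellow 1926 r 41.6 green at -28.2
green 327 r 57.0 green at -46.0
blue 708 r 42.8 green at -16.8
violet 1745 r 44.9 green at -34.2
hole [235.33333333 148.27272727] [551.7  21.2  50. ] [549.9  20.7  58. ]
collar [235.5        146.85416667] [230 141  12  13  48] [550.7  19.4  72. ]
```

```bash
python3 -m jog '{"travel":[[-3,6,0],[-5.85,12,0],[-5.85,14.4,-4],[-5.85,14.4,-9],[-5.85,14.4,-13],[-5.85,14.4,-15.2],[-5.85,14.4,-15.2],[-5.85,14.4,-15.2]],"angular":[[0,0,0],[0,0,0],[0,0,0],[0,0,0],[0,0,0],[0,0,0],[0,0,0],[0,0,0]]}'; python3 ok.py 2 && python3 -m jog '{"travel":[[0,0,-0.15],[0,0,-0.3],[0,0,-0.38],[0,0,-0.38],[0,0,-0.38]],"angular":[[0,0,0],[0,0,0],[0,0,0],[0,0,0],[0,0,0]]}'; python3 ok.py 9
```

```text
time_s: 13.9
ee_pos: [443.3, 31.7, 50.2]
orientation: [[-0.977, -0.215, 0.0], [-0.215, 0.977, 0.0], [-0.0, -0.0, -1.0]]
contact_force: [1.0, -0.4, 0.1]
gripper_width: 0.5
grip_force: 0.0
z 50.22 F [1.0, -0.4, 0.1]
time_s: 14.52
ee_pos: [443.2, 31.5, 45.9]
orientation: [[-0.977, -0.215, 0.0], [-0.215, 0.977, -0.0], [-0.0, -0.0, -1.0]]
contact_force: [0.1, -0.2, -0.9]
gripper_width: 0.3
grip_force: 0.0
z 45.88 F [0.1, -0.2, -0.9]
```

```bash
python3 -m jog '{"travel":[[0,0,-0.15],[0,0,-0.3],[0,0,-0.3],[0,0,-0.3]],"angular":[[0,0,0],[0,0,0],[0,0,0],[0,0,0]]}' >/dev/null; python3 ok.py 6 && python3 -m jog '{"travel":[[0,0,-0.08],[0,0,-0.15],[0,0,-0.15]],"angular":[[0,0,0],[0,0,0],[0,0,0]]}' >/dev/null;  python3 ok.py 9
```

```text
z 42.86 F [-2.1, 0.8, 3.4]
z 41.32 F [-3.3, 0.7, 6.3]
```

```bash
python3 -m jog '{"travel":[[0.02,-0.46,0],[0.08,-0.9,0],[0.16,-1.33,0],[0.28,-1.76,0],[0.37,-2.03,0],[0.37,-2.03,0]],"angular":[[0,0,0],[0,0,0],[0,0,0],[0,0,0],[0,0,0],[0,0,0]]}' >/dev/null; python3 ok.py 9; python3 -m jog '{"travel":[[0,0,2],[0,0,6],[3,-3,11],[5.5,-11,16],[5.5,-12,16],[5.5,-12,16],[5.5,-12,16]],"angular":[[0,0,0],[0,0,0],[0,0,0],[0,0,0],[0,0,0],[0,0,0],[0,0,0]]}'
python3 - <<'E'
from h import *
d=snap("wrist","w3"); np.savez("pics/w3.npz",**d)
cv2.imwrite("pics/w3c.png",cv2.resize(d["color"][110:290,300:490],None,fx=3,fy=3)[:,:,::-1])
E
python3 ang.py pics/w3.npz 130,290,310,470; python3 look.py
```

```text
z 41.48 F [-2.4, 1.5, 5.9]
time_s: 17.02
ee_pos: [501.4, -108.3, 200.6]
orientation: [[-0.977, -0.214, -0.001], [-0.214, 0.977, 0.001], [0.001, 0.001, -1.0]]
contact_force: [-0.3, 0.4, -0.2]
gripper_width: 0.5
grip_force: 0.0
red 1545 r 40.6 green at -6.6
orange 1165 r 39.1 green at -23.0
yellow 1803 r 42.8 green at -9.6
green 128 r 21.9 green at -7.1
blue 1210 r 45.2 green at -6.0
violet 1822 r 43.8 green at -16.2
orange 45 [-20.  -14.1] -144.9
yellow 30 [  8.1 -20.1] -68.1
green 17 [19.6 -4.3] -12.3
blue 196 [30.3 33.9] 48.2
violet 219 [-11.4  41.6] 105.4
```

View pics/w3c.png

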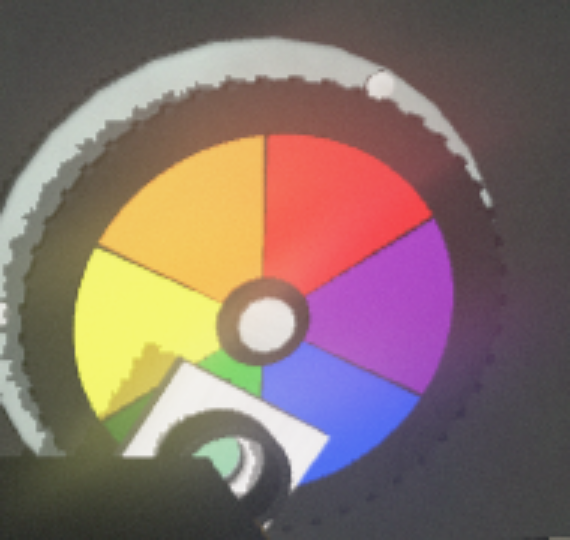

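Crop: green shows in the window at (235,460) and on both sides of the bridge. The red/orange boundary ends at (265,135), violet/red at (432,217), blue/violet at (420,393) and orange/yellow at (98,246).

Run:
```python
from h import *
d=load("w3")
f=lambda p:plane(d,(p[0]/3+300-1/3,p[1]/3+110-1/3),32.5)[:2]
P={}
for n,p,o in [("ro",(265,135),210),("vr",(432,217),150),("bv",(420,393),90),("oy",(98,246),270)]:
    q=f(p);P[n]=q;v=q-(507,32.5); print(n,q.round(1),np.hypot(*v).round(1),((np.degrees(np.arctan2(v[1],v[0]))-o+180)%360-180).round(1))
v=P["vr"]-P["oy"]; print("chord vr-oy",np.hypot(*v)); c=(P["oy"]+P["bv"])/2; print("diam centre oy-bv",c.round(1)); v=P["bv"]-P["oy"];print("green at",np.degrees(np.arctan2(v[1],v[0]))-90)
```

```text
ro [448.9  14.6] 60.8 -12.8
vr [463.1  77.2] 62.7 -15.5
bv [523.2  95.8] 65.4 -14.3
oy [496.2 -28. ] 61.4 -10.1
chord vr-oy 110.26702997281092
diam centre oy-bv [509.7  33.9]
green at -12.287100936715461
```

Green sits at about -13° and the window at about -15°, so that is well within 11°. Now the bottle: I'll go above it with the jaws open and look.

```bash
python3 -m jog '{"travel":[[-3,6,0],[-6,12,0],[-9,18,0],[-10.5,24,0],[-10.5,30,0],[-10.5,33.4,-1],[-10.5,33.4,-1],[-10.5,33.4,-1]],"angular":[[0,0,0],[0,0,0],[0,0,0],[0,0,0],[0,0,0],[0,0,0],[0,0,0],[0,0,0]]}' 0.5 8
python3 - <<'E'
from h import *
d=snap("wrist","w4"); np.savez("pics/w4.npz",**d); t=snap("top"); np.savez("pics/t4.npz",**t)
H=hsv(d)
for c,s in blobs((H[:,:,0]<20)&(H[:,:,1]>110)&(H[:,:,2]>40),60): print(c.round(1),s.tolist(),plane(d,c,28).round(1))
E
python3 look.py
```

```text
time_s: 18.12
ee_pos: [396.2, 225.0, 191.0]
orientation: [[-0.976, -0.216, -0.001], [-0.216, 0.976, -0.001], [0.001, -0.0, -1.0]]
contact_force: [-0.0, -1.4, 0.3]
gripper_width: 69.4
grip_force: 0.0
[258.9 195. ] [245, 187, 29, 23, 273] [408.7 233.8  28. ]
[ 38.9 213.5] [0, 188, 89, 55, 3601] [474.8  22.9  28. ]
[313.5 251.9] [306, 243, 12, 19, 112] [456.2 302.4  28. ]
[272.  274.9] [259, 255, 26, 37, 427] [491.  266.6  28. ]
[ 91.4 297.3] [87, 285, 11, 28, 85] [559.   82.7  28. ]
[486.5 370.6] [479, 363, 19, 16, 83] [557.1 536.4  28. ]
[420.5 375.9] [407, 366, 26, 18, 145] [580.6 464.6  28. ]
[396.7 376.2] [384, 371, 24, 13, 83] [586.9 437.7  28. ]
[444.  379.5] [435, 374, 20, 10, 60] [579.5 493.1  28. ]
orange 70 [-34.3 -32.7] -136.4
yellow 206 [ 12.  -43.3] -74.4
yellow 8 [-49.  -24.4] -153.5
green 17 [19.6 -4.3] -12.3
blue 196 [30.3 33.9] 48.2
violet 210 [-10.9  40.9] 105.0
```

View pics/w4.png

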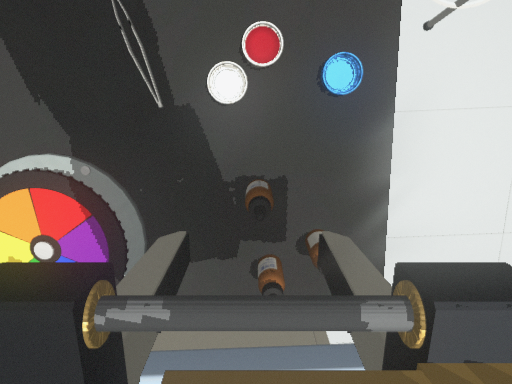

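The target bottle is at (259,195): label end around (259,183), black cap at (260,208), bulb at (260,216). The other two are at (270,272) and (316,248), and the wheel at left is unchanged.

Run:
```python
from h import *
d=load("w4");t=load("t4")
for p,z in [((259.5,208),71),((260,215),88),((259,178),5)]: print(p,z,plane(d,p,z).round(1))
o=d["cam_to_world"][:3,3]; print("cam",o.round(1))
H=hsv(d).astype(int); 
m=np.zeros(H.shape[:2],bool); m[170:225,240:280]=1
mm=m&((H[:,:,1]>70)&(H[:,:,0]<25)|(H[:,:,2]>90))
b=max(blobs(mm,50),key=lambda b:b[1][4]); print(b)
print(H[172:224:2,259,2]); print(H[200:224:2,246:274:2,2])
Ht=hsv(t); m=np.zeros(Ht.shape[:2],bool); m[185:205,155:182]=1
for c,s in blobs(m&(Ht[:,:,0]<22)&(Ht[:,:,1]>90)&(Ht[:,:,2]>35),5): print(c,s,plane(t,c,50))
for P in [(406,227),(409,230),(409,233)]: print(P,[proj(d,(*P,z)).round(0).tolist() for z in (0,56,71,88)],[proj(t,(*P,z)).round(0).tolist() for z in (0,56,88)])
```

```text
(259.5, 208) 71 [408.7 233.7  71. ]
(260, 215) 88 [409.3 234.   88. ]
(259, 178) 5 [396.8 231.7   5. ]
cam [325.4 210.2 346.1]
(array([258.35758836, 192.0956341 ]), array([245, 179,  29,  33, 481], dtype=int32))
[67 70 55 46 85 91 94 83 76 77 86 90 45 39 46 50 46 42 40 35 38 44 49 47
 38 49]
[[76 85 66 32 39 45 48 45 48 42 35 50 82 72]
 [76 85 35 36 48 45 44 47 41 49 44 39 72 75]
 [77 61 44 44 46 48 48 44 50 46 44 43 56 74]
 [72 57 47 47 44 37 37 38 41 41 47 43 49 71]
 [56 53 44 44 39 38 43 39 40 39 45 44 48 59]
 [48 55 42 46 39 42 40 40 40 39 46 45 47 47]
 [45 47 44 46 37 40 42 42 32 41 43 47 47 50]
 [48 46 48 45 46 40 41 41 47 38 42 47 47 49]
 [49 48 47 42 40 37 42 47 43 41 45 48 51 44]
 [42 47 44 48 45 41 47 50 40 48 48 46 46 49]
 [45 45 44 48 49 49 44 42 42 49 46 48 44 49]
 [48 49 46 44 44 46 45 50 49 48 51 47 50 49]]
(406, 227) [[253.0, 184.0], [253.0, 199.0], [253.0, 203.0], [252.0, 209.0]] [[171.0, 197.0], [167.0, 195.0], [164.0, 195.0]]
(409, 230) [[255.0, 188.0], [255.0, 202.0], [255.0, 207.0], [255.0, 214.0]] [[171.0, 196.0], [166.0, 194.0], [163.0, 193.0]]
(409, 233) [[258.0, 188.0], [258.0, 203.0], [259.0, 208.0], [259.0, 214.0]] [[170.0, 196.0], [165.0, 194.0], [162.0, 193.0]]
```

```bash
python3 -m jog '{"travel":[[1.3,0.85,-1],[1.3,0.85,-4],[1.3,0.85,-7],[1.3,0.85,-10],[1.3,0.85,-13],[1.3,0.85,-15.4],[1.3,0.85,-15.4],[1.3,0.85,-15.4],[1.3,0.85,-15.4]],"angular":[[0,0,0],[0,0,0],[0,0,0],[0,0,0],[0,0,0],[0,0,0],[0,0,0],[0,0,0],[0,0,0]]}' 0.5 10 | grep -E "ee_pos|force"
python3 -m jog '{"travel":[[0,0,0],[0,0,0],[0,0,0],[0,0,0],[0,0,0],[0,0,0]],"angular":[[0,0,0],[0,0,0],[0,0,0],[0,0,0],[0,0,0],[0,0,0]]}' -1 10
```

```text
ee_pos: [410.5, 233.8, 38.4]
contact_force: [0.4, 0.6, 0.5]
grip_force: 0.0
time_s: 20.15
ee_pos: [409.9, 233.7, 37.3]
orientation: [[-0.977, -0.215, -0.0], [-0.215, 0.977, -0.0], [0.0, -0.0, -1.0]]
contact_force: [0.3, 0.4, 0.3]
gripper_width: 26.3
grip_force: 10.0
```

```bash
python3 -m jog '{"travel":[[0,0,1.5],[0,0,4],[0,0,8],[0,0,12],[0,0,12.5],[0,0,12.5],[0,0,12.5]],"angular":[[0,0,0],[0,0,0],[0,0,0],[0,0,0],[0,0,0],[0,0,0],[0,0,0]]}'
python3 - <<'E'
from h import *
d=snap("wrist","w5"); np.savez("pics/w5.npz",**d); s=snap("scene"); np.savez("pics/s5.npz",**s)
st=monitor.sense(); p=st["ee_pos"]; R=np.array(st["orientation"])
for up in (88-37.3,71-37.3,56-37.3,-37.3): print(up,proj(d,p-R[:,2]*up).round(1),"w/ x+3:",proj(d,p-R[:,2]*up+3*R[:,0]).round(1), "scene",proj(s,p-R[:,2]*up).round(1))
cw=cv2.resize(d["color"][170:384,130:400],None,fx=2.4,fy=2.4,interpolation=cv2.INTER_CUBIC)
c=proj(s,p).astype(int); print("scene c",c)
x0,y0=c-[45,65]
cs=cv2.resize(s["color"][max(y0,0):y0+130,max(x0,0):x0+90],None,fx=4,fy=4,interpolation=cv2.INTER_CUBIC)
cv2.imwrite("pics/w5c.png",cw[:,:,::-1]); cv2.imwrite("pics/s5c.png",cs[:,:,::-1])
E
```

```text
time_s: 21.02
ee_pos: [409.3, 233.4, 161.4]
orientation: [[-0.977, -0.215, -0.002], [-0.215, 0.977, -0.001], [0.002, -0.0, -1.0]]
contact_force: [0.3, 0.0, -1.2]
gripper_width: 26.6
grip_force: 10.0
50.7 [251.6 313.7] w/ x+3: [251.6 306.4] scene [167.6 164.8]
33.7 [251.8 288.5] w/ x+3: [251.8 281.9] scene [168.1 170.9]
18.700000000000003 [252.  270.8] w/ x+3: [252.  264.7] scene [168.6 176.2]
-37.3 [252.4 226.8] w/ x+3: [252.4 222.1] scene [170.3 195.4]
scene c [169 182]
```

View pics/w5c.png

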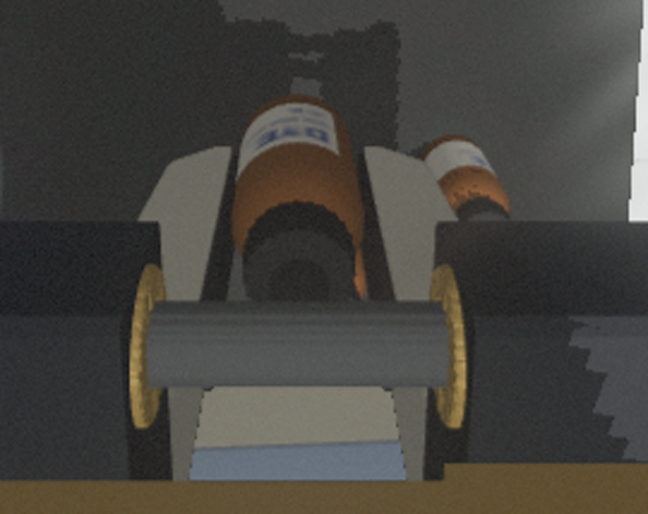

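View pics/s5c.png

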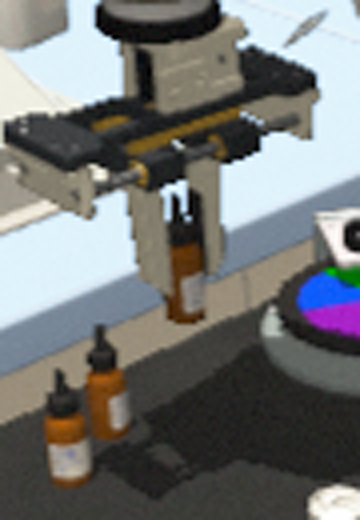

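The bottle hangs upright in the jaws: cap centre at crop (299,262), foot front edge at (295,96). I'll carry it above the collar and compare foot and collar from close by.

```bash
python3 -m jog '{"travel":[[2,-3,0],[5,-7.5,0],[8,-12,0],[11,-16.5,0],[13.5,-20.5,0],[14,-21.3,0],[14,-21.3,0],[14,-21.3,-1.5],[14,-21.3,-3.6],[14,-21.3,-3.6],[14,-21.3,-3.6],[14,-21.3,-3.6]],"angular":[[0,0,0],[0,0,0],[0,0,0],[0,0,0],[0,0,0],[0,0,0],[0,0,0],[0,0,0],[0,0,0],[0,0,0],[0,0,0],[0,0,0]]}'
python3 - <<'E'
from h import *
d=snap("wrist","w6"); np.savez("pics/w6.npz",**d)
st=monitor.sense(); p=st["ee_pos"]; print(p.round(1))
print("foot ctr/front pred",proj(d,p-[0,0,37.3]),"collar",proj(d,(550.5,20.5,72)))
cv2.imwrite("pics/w6c.png",cv2.resize(d["color"][160:310,165:345],None,fx=4,fy=4,interpolation=cv2.INTER_CUBIC)[:,:,::-1])
E
```

```text
time_s: 22.62
ee_pos: [550.1, 20.9, 127.0]
orientation: [[-0.977, -0.215, 0.001], [-0.215, 0.977, -0.0], [-0.001, -0.0, -1.0]]
contact_force: [0.1, 0.2, -0.7]
gripper_width: 26.1
grip_force: 10.0
[550.1  20.8 127. ]
foot ctr/front pred [252.25209781 226.41691631] collar [251.74246958 217.40805415]
```

View pics/w6c.png

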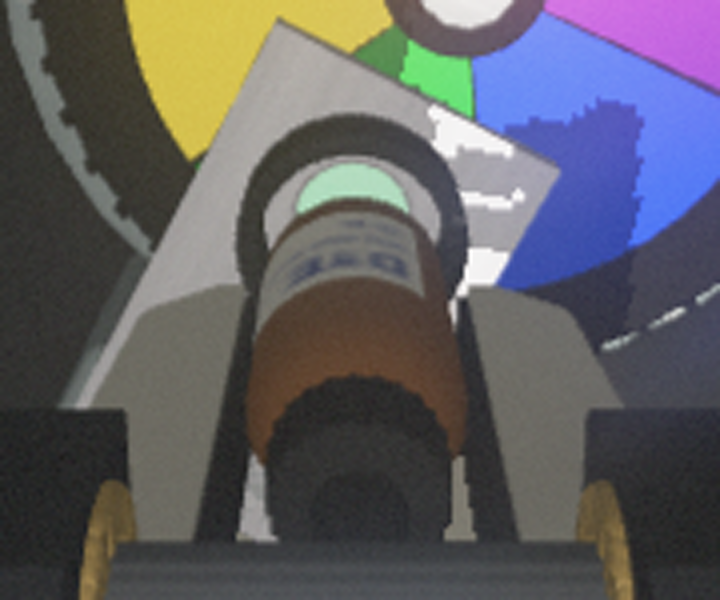

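The collar ring spans crop x 236–468, with its near edge at y 113. The bottle's foot edge is at (352,198), and green shows through the window at (350,185). Laterally they are aligned; next the fore-aft offset.

Run:
```python
from h import *
d=load("w6"); p=np.array([550.1,20.9,127.0]); X=np.array([-.977,-.215,0]); Y=np.array([-.215,.977,0])
f=lambda x,y,z:plane(d,(165+x/4-.375,160+y/4-.375),z)
def rel(n,q): v=q-p; print(n,q.round(1),"tool x %.1f y %.1f"%(v@X,v@Y))
rel("foot centre",f(352,198,89.7)-13.5*X)
rel("cap edge bottom z56 (r10.5)",f(360,376,145.7)-10.5*X)
rel("collar outer near z72",f(352,113,72)-19.5*X)
rel("collar outer near z58",f(352,113,58)-19.5*X)
rel("collar inner near z72",f(352,157,72)-15.5*X)
rel("collar L",f(236,235,72));rel("collar R",f(468,235,72))
rel("collar inner L",f(263,225,72));rel("collar inner R",f(441,225,72))
rel("foot L",f(264,262,89.7));rel("foot R",f(438,262,89.7))
for z in(58,72): print(z,proj(d,(551,20.7,z)+19.5*X))
```

```text
foot centre [552.4  21.6  89.7] tool x -2.4 y 0.2
cap edge bottom z56 (r10.5) [552.   22.6 145.7] tool x -2.2 y 1.2
collar outer near z72 [549.7  21.   72. ] tool x 0.4 y 0.1
collar outer near z58 [553.1  21.7  58. ] tool x -3.1 y 0.1
collar inner near z72 [553.   21.7  72. ] tool x -3.0 y 0.1
collar L [555.2   2.4  72. ] tool x -1.0 y -19.2
collar R [546.9  40.   72. ] tool x -1.0 y 19.4
collar inner L [552.5   6.4  72. ] tool x 0.8 y -14.6
collar inner R [546.2  35.2  72. ] tool x 0.8 y 14.9
foot L [552.1   7.7  89.7] tool x 0.9 y -13.3
foot R [546.4  33.7  89.7] tool x 0.8 y 13.3
58 [251.92038232 184.63961829]
72 [251.81420039 189.70051613]
```

```bash
D(){ python3 ok.py 4; }
python3 -m jog '{"travel":[[0.06,0.01,-0.3],[0.06,0.01,-0.8],[0.06,0.01,-1.3],[0.06,0.01,-1.3],[0.06,0.01,-1.3]],"angular":[[0,0,0],[0,0,0],[0,0,0],[0,0,0],[0,0,0]]}' -1 7 >/dev/null; D &&
python3 -m jog '{"travel":[[0,0,-0.1],[0,0,-0.2],[0,0,-0.2]],"angular":[[0,0,0],[0,0,0],[0,0,0]]}' >/dev/null && D &&
python3 -m jog '{"travel":[[0,0,-0.1],[0,0,-0.2],[0,0,-0.2]],"angular":[[0,0,0],[0,0,0],[0,0,0]]}' >/dev/null && D &&
python3 -m jog '{"travel":[[0,0,-0.1],[0,0,-0.2],[0,0,-0.2]],"angular":[[0,0,0],[0,0,0],[0,0,0]]}' >/dev/null && D &&
python3 -m jog '{"travel":[[0,0,-0.1],[0,0,-0.2],[0,0,-0.2]],"angular":[[0,0,0],[0,0,0],[0,0,0]]}' >/dev/null && D &&
python3 -m jog '{"travel":[[0,0,-0.1],[0,0,-0.2],[0,0,-0.2]],"angular":[[0,0,0],[0,0,0],[0,0,0]]}' >/dev/null && D &&
python3 -m jog '{"travel":[[0,0,-0.1],[0,0,-0.2],[0,0,-0.2]],"angular":[[0,0,0],[0,0,0],[0,0,0]]}' >/dev/null && D
```

```text
z 113.31 F [0.2, 0.2, -1.0]
z 111.28 F [-0.6, 0.2, -0.5]
z 109.24 F [-0.0, 1.1, -0.8]
z 107.25 F [0.3, 0.4, -1.0]
z 105.25 F [-0.8, -0.1, -0.8]
z 103.23 F [-0.5, 0.1, -0.6]
z 101.24 F [0.1, 0.5, -0.6]
```

```bash
D(){ python3 ok.py 2; }
python3 -m jog '{"travel":[[0,0,-0.1],[0,0,-0.2],[0,0,-0.2]],"angular":[[0,0,0],[0,0,0],[0,0,0]]}' >/dev/null && D &&
python3 -m jog '{"travel":[[0,0,-0.1],[0,0,-0.2],[0,0,-0.2]],"angular":[[0,0,0],[0,0,0],[0,0,0]]}' >/dev/null && D &&
python3 -m jog '{"travel":[[0,0,-0.05],[0,0,-0.1],[0,0,-0.1]],"angular":[[0,0,0],[0,0,0],[0,0,0]]}' >/dev/null && D &&
python3 -m jog '{"travel":[[0,0,-0.05],[0,0,-0.05],[0,0,-0.05]],"angular":[[0,0,0],[0,0,0],[0,0,0]]}' >/dev/null && D &&
python3 -m jog '{"travel":[[0,0,-0.05],[0,0,-0.05],[0,0,-0.05]],"angular":[[0,0,0],[0,0,0],[0,0,0]]}' >/dev/null && D &&
python3 -m jog '{"travel":[[0,0,-0.05],[0,0,-0.05],[0,0,-0.05]],"angular":[[0,0,0],[0,0,0],[0,0,0]]}' >/dev/null && D &&
python3 -m jog '{"travel":[[0,0,-0.05],[0,0,-0.05],[0,0,-0.05]],"angular":[[0,0,0],[0,0,0],[0,0,0]]}' >/dev/null && D
```

```text
z 99.24 F [0.2, 0.7, -0.5]
z 97.24 F [-1.1, -0.0, -0.6]
z 96.29 F [-0.4, 0.1, -0.4]
z 95.84 F [0.1, 0.6, -0.1]
z 95.35 F [-0.7, -0.5, 0.6]
z 95.06 F [-0.3, -0.0, 4.0]
```

```bash
python3 -m jog '{"travel":[[0,0,0],[0,0,0],[0,0,0],[0,0,0],[0,0,0],[0,0,0]],"angular":[[0,0,0],[0,0,0],[0,0,0],[0,0,0],[0,0,0],[0,0,0]]}' 0.3 | grep -E "force|width"; python3 -m jog '{"travel":[[0,0,1],[0,0,3],[0,0,6],[0,0,9],[0,0,12],[-6,-6,13],[-6,-12,13],[-6,-13,13],[-6,-13,13],[-6,-13,13]],"angular":[[0,0,0],[0,0,0],[0,0,0],[0,0,0],[0,0,0],[0,0,0],[0,0,0],[0,0,0],[0,0,0],[0,0,0]]}'
python3 - <<'E'
from h import *
d=snap("wrist","w7"); np.savez("pics/w7.npz",**d)
for n,P in [("foot",(551,20.8,58)),("top",(551,20.8,146))]: print(n,proj(d,P).round(0))
E
python3 look.py
```

```text
contact_force: [-0.5, 0.2, -0.5]
gripper_width: 60.1
grip_force: 0.0
time_s: 29.8
ee_pos: [490.6, -108.5, 225.1]
orientation: [[-0.977, -0.215, 0.0], [-0.215, 0.977, 0.0], [-0.0, 0.0, -1.0]]
contact_force: [0.4, -0.1, -0.2]
gripper_width: 60.6
grip_force: 0.0
foot [360. 260.]
top [394. 310.]
orange 43 [-18.7 -14. ] -143.2
yellow 33 [  7.9 -20.8] -69.1
green 17 [19.6 -4.3] -12.3
blue 196 [30.3 33.9] 48.2
violet 219 [-11.4  41.6] 105.4
```

View pics/w7.png

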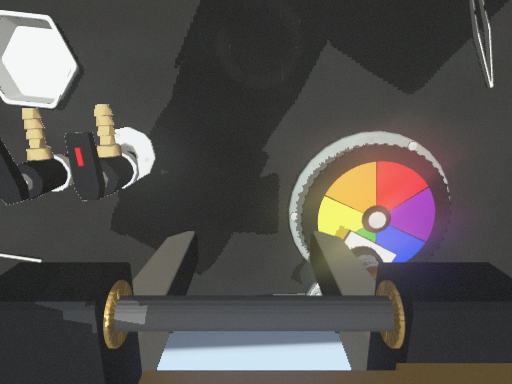

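The bottle stands in the collar at about (370,265), and the wheel has not moved: blue and violet give the same readings as before. The fingers are clear, so I'm handing in.

```bash
python3 -c "
from cell import order; print(order.close_job())"
```

```text
the job is handed in; nothing more can be done
None
```

Job handed in with no verdict shown: green measures within about 3° of the window's centre, and the bottle is in the collar, down on the bridge by touch (about 4 N) and released; the dish and blue cap were not touched.

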